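# Hang a chip-tray carrier on the lipped rail and run it up to the stop

## Task

Hang the hooked carrier, with its chip tray still in it, on the rail: lift its tongue over the lip in the open left half and lower it until it sits in the groove behind the lip. Then slide it to the right along the rail, under the guard, until it is up against the dark end stop, and let go. Do not shift the can, the loupe or the label roll.

Things in the scene. Friction and masses are not known exactly. Their poses are not given: they have to be found in the camera images.
- carrier: Loose bare-aluminium carrier, 0.28 kg, standing upright. Origin: underside, centre; z up, x to its back, y to its left (it hangs with its axes parallel to the rail's). Foot: tray 78 x 70 mm (x -38 to 40, y -35 to 35), rim 16 mm high. Upright back plate x 30 to 40, 90 mm wide, 140 mm high, tab above. Hung: underside 32 mm above the bench, leaning up to 4 degrees.
- tab_top (a point): Middle of the top edge of the carrier's grip tab, at (35, 0, 200) mm in the carrier's frame; axes as the carrier's. The tab is 10 mm thick (x), 60 mm wide (y) and stands 60 mm above the hook arm; take it from above, fingers on its front and back faces.
- tongue (a point): Middle of the lower edge of the carrier's down-turned tongue, at (64.5, 0, 108) mm in the carrier's frame; axes as the carrier's. Tongue 5 mm thick (x 62 to 67), 90 mm wide, like the arm and plate, carried by a hook arm from the plate's top (x 30 to 67, height 134 to 140). Gap from plate to tongue 22 mm, tongue 26 mm deep below the arm.
- chip_tray: Black square chip tray 51x51x10 mm, 40 g, lying loose in the carrier's foot; origin at the centre of its underside, at (-3, 0, 6) mm in the carrier's frame at the start.
- rail: Fixed aluminium rail on a foot plate 80 x 314 mm. Origin on the bench under the lip's front face; y along the rail to the left, x to its back. Groove x 16 to 28 mm, floor at height 140; lip x 0 to 16 and rear wall x 28 to 34, tops at 161. End plates at y = -150 and 150, 12 mm thick, up to 170. A black guide bar (x 0 to 16, height 40 to 70) steadies the hung back plate.
- load_spot (a point): Fixed point on the groove floor in the middle of the open left half (y 0 to 144 in the rail's frame), at (21.5, 72, 140) mm in the rail's frame; axes as the rail's. A good place for the tongue point to come down; it has about 3 mm play to either side across the groove.
- guard_mouth (a point): Fixed point at the left end of the steel guard that roofs the right half of the groove (y -145 to 0), at (21.5, 0, 182) mm in the rail's frame, on its top. Guard x 7 to 38, underside at 178, top 182: no tongue can be lowered there, but a seated one slides under it (slippery, friction 0.2): 1 to 3 N, level, on the side edge of the grip tab or on the plate's side push it along.
- stop: Fixed dark-steel end stop clamped on the right half of the rail, in a different place each time. Axes as the rail's. Origin on its left face (which the carrier meets), at x = 0 and height 140 mm of the rail. It reaches 16 mm to the right, x -19 to 28; nose in front of the lip from height 125 to 195. A carrier touching it has its tongue point 45 mm left of this origin.
- objective_can: Bystander: dark ribbed round can, 41 mm across, 59 mm high, standing loose; origin at the centre of its underside.
- loupe: Bystander: black waisted loupe, 35 mm across, 30 mm high, standing loose; origin at the centre of its underside.
- label_roll: Bystander: white label roll, 58 mm across, 32 mm high, lying loose; origin at the centre of its underside.
Not all that is in view belongs to the job. Of the things like the chip_tray, leave any that is pink or purple; of the rest the larger one is meant.

How it is judged:
By the outcome, as a careful person would: the job done as asked, in the order asked, and still so for the second after the job is handed in, with the robot touching nothing.
It also fails if it takes over 54 s, if anything falls off the work surface, if the arm or the gripper's body presses on something with over 40 N, if the wrist force passes 120 N, or if a joint passes its speed limit or range.

## Robot

A 6-joint arm with a two-finger parallel gripper is mounted at the origin on a cart in front of the work surface, level with it; the furniture and walls round the work are solid. World frame = base frame: x ahead of the robot, y to its left, z up, the work surface at z = 0. Lengths are in m, angles in rad, forces in N, time in s.
With the tool pointing down it reaches from about 0.425 to 0.95 m from the base axis. Payload 3.5 kg.
Tool frame: the origin (TCP) lies on the centre line of the jaws, within the pads' length; the fingertips stand ahead of it and the grasp point (between the pads) lies 11 mm behind it (tips_ahead is the z of the fingertips in the tool frame, in m); z points along the fingers, y is the direction in which the jaws open and shut (so a half turn about z gives the same grasp; the last joint's range is limited). The gripper opens to 85 mm and grips with 20 to 120 N. Pads are 22 mm wide; open, the fingers measure 114 mm over their backs; the gripper's body (76 mm by 85 mm) begins 54 mm behind the grasp point. The pads swing forward as they close: fully open they stand 13 mm farther back than shut.
Start: joints at [-1.29, 0.286, 1.577, -0, 1.279, -0.15], TCP at [0.282, -0.613, 0.239] pointing down, gripper open.
Joint ranges: [-2.77, 2.77], [-0.9, 2.22], [0.21, 2.48], [-1.53, 4.67], [0.24, 2.81], [-2.84, 2.84]. Speed limits (rad/s): [2.79, 2.79, 3.14, 3.14, 3.14, 3.14].

## Interface

Orientations are given as a unit quaternion [x, y, z, w].
In Python, from plant import * gives the robot as it stands. The module is installed in compiled form; this text tells all that it offers.
- The arm moves only by the tool move_arm, never from a script. Its arguments are lists of equal length, an entry for each row: "linear": the shift along the world's x, y, z in m, a list of three; "twist": the turn, a rotation vector about the world's x, y, z in degrees, a list of three. A call has 1 to 20 rows; each row shifts and turns the pose as measured when the row begins; what a row does not reach is not made up. A row lasts 1/12 s, in which the tool goes at most 41.7 mm and 7.16 degrees, less where a joint would pass 70% of its speed; a pose out of reach is approached as far as the arm can. A call is refused whole if a number of a shift passes 0.0417 or a number of a turn 7.16, either way. A call with a gripper value outside its range is refused whole. "grip" is the opening, from 0 (shut) to 1 (fully open), set as the call begins (left out, the last holds). The fingers move at their own pace and stop on an object; "force" is the grip in N (left out, the last holds). Time passes only in rows, so rows that do not move let the fingers close. It gives the time, the measured TCP pose, the force and the opening at its end, in the units of the state.
- get_state(): the state, without advancing time (a new reading comes with each control period).
- read_camera(name): name is "scene" or "side" or "wrist"; returns a dict with "img" (384x512x3 uint8, blue, green, red), "depth" (384x512 float32, m along the optical axis (not along the pixel's ray), 0 where there is no reading), "fx", "fy", "cx", "cy" (pixels), "rvec" (rotation vector, rad) and "tvec" (3), from world to camera coordinates, as OpenCV has them. Camera axes: x right, y down, z forward; pixel columns grow to the right and rows downward; lengths in m; the calibration is good to about 2 mm. A picture is of the moment at which its call begins.
- sign_off(): hands the job in, once; it reports no verdict.
The state is a dict: "time": time; "qpos": joint angles; "dq": joint speeds; "joint_efforts": joint torques, N m; "eef_pos": TCP position; "tcp_rot": TCP orientation; "contact_force": force on the tool from outside, world axes, zero at the start; "wrist_torque": the same for the moment, N m; "opening": opening from 0.0 (shut) to 1.0 (fully open).
Only numpy, scipy, OpenCV 4.12 (cv2) and the standard library are available. Lean on these libraries where they do the work, as an engineer would, in place of code of your own. Each camera call takes 0.05 s, during which the arm holds its last target.

## Working session

There is one attempt and no reset: what is moved stays moved. The work goes in short steps, Python scripts to look and compute and a tool call to move; the robot and the scene stay as the last step left them, time stands still between calls to the robot, and variables do not carry over. Pictures are saved under pics/ and viewed, and the job is handed in when it is done.

Besides the shell and the picture viewer there is one more tool, called after ">>>" by a JSON object that holds its "name" and its "arguments". move_arm: Moves the arm, as the interface text tells. Its arguments: {"type":"object","properties":{"linear":{"type":"array","items":{"type":"array","items":{"type":"number"}}},"twist":{"type":"array","items":{"type":"array","items":{"type":"number"}}},"grip":{"type":"number"},"force":{"type":"number"}},"required":["linear","twist"]}

```bash
mkdir -p pics
cat > h.py <<'E'
from plant import *
import numpy as np, cv2
from scipy.spatial.transform import Rotation as R
def cam(n):
    c=read_camera(n); Rm=cv2.Rodrigues(np.array(c["rvec"],float))[0]; t=np.array(c["tvec"],float).reshape(3)
    c["R"]=Rm;c["t"]=t;return c
def cloud(c):
    d=c["depth"];v,u=np.mgrid[0:d.shape[0],0:d.shape[1]]
    p=np.stack([(u-c["cx"])/c["fx"]*d,(v-c["cy"])/c["fy"]*d,d],-1)
    return (p-c["t"])@c["R"]
def proj(c,P):
    p=np.atleast_2d(P)@c["R"].T+c["t"]
    return np.stack([p[:,0]/p[:,2]*c["fx"]+c["cx"],p[:,1]/p[:,2]*c["fy"]+c["cy"]],-1)
def ray(c,u,v,z):
    d=c["R"].T@np.array([(u-c["cx"])/c["fx"],(v-c["cy"])/c["fy"],1]);o=-c["R"].T@c["t"]
    return o+d*(z-o[2])/d[2]
E
python3 - <<'E'
from h import *
s=get_state();print({k:np.round(v,3) for k,v in s.items()},s.keys())
import pickle
D={}
for n in["scene","side","wrist"]:
    c=cam(n);D[n]=c;cv2.imwrite(f"pics/{n}0.png",c["img"]);print(n,-c["R"].T@c["t"],c["fx"])
pickle.dump(D,open("d0.pkl","wb"))
E
```

```text
{'time': np.float64(0.0), 'qpos': array([-1.29 ,  0.287,  1.578, -0.   ,  1.279, -0.15 ]), 'dq': array([-0.001,  0.   , -0.   , -0.001, -0.   ,  0.001]), 'joint_efforts': array([ 0.0000e+00, -4.0598e+01, -2.9263e+01, -0.0000e+00,  6.0000e-03,
       -0.0000e+00]), 'eef_pos': array([ 0.282, -0.613,  0.238]), 'tcp_rot': array([ 0.977,  0.214, -0.   , -0.001]), 'contact_force': array([-0.089, -0.264,  0.497]), 'wrist_torque': array([-0.009,  0.033,  0.017]), 'opening': np.float64(0.998)} dict_keys(['time', 'qpos', 'dq', 'joint_efforts', 'eef_pos', 'tcp_rot', 'contact_force', 'wrist_torque', 'opening'])
scene [-0.09415553  0.42376859  0.90532358] 455.1227863867977
side [-0.23454944 -0.94405586  0.65213078] 447.0587791817013
wrist [ 0.35275478 -0.57956704  0.37273492] 280.5933649650005
```

View pics/scene0.png

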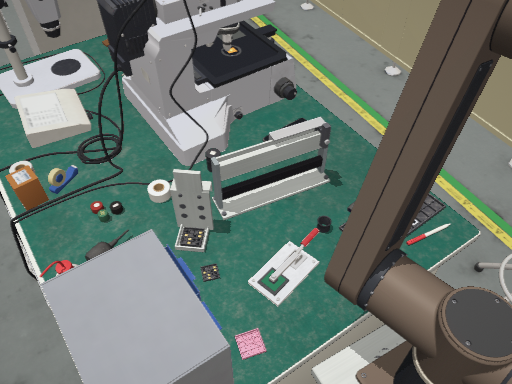

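View pics/side0.png

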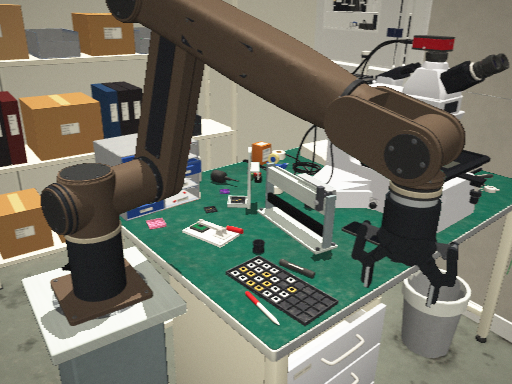

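View pics/wrist0.png

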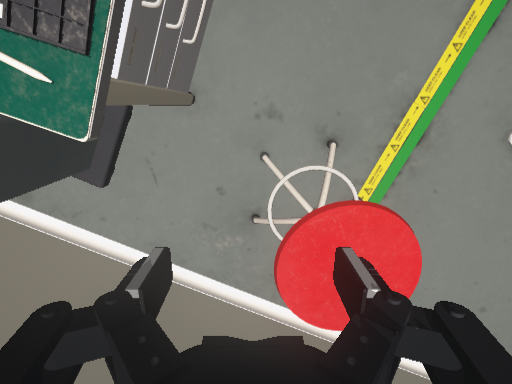

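The scene picture shows the carrier at about (192,205) with a chip tray in its foot at (192,237). The rail runs from (220,200) to (325,165). The loose look-alikes are a small black tray at (210,271), a pink one at (250,343), and the big grid tray near (425,210).

Run:
```python
from h import *;import pickle
D=pickle.load(open("d0.pkl","rb"))
i=D["scene"]["img"];cv2.imwrite("pics/s1.png",cv2.resize(i[110:290,140:350],None,fx=3.8,fy=3.3,interpolation=cv2.INTER_CUBIC)[:600,:800])
i=D["side"]["img"];cv2.imwrite("pics/s2.png",cv2.resize(i[130:270,180:350],None,fx=4.2,fy=4.2,interpolation=cv2.INTER_CUBIC))
```

```text
(no output)
```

View pics/s1.png

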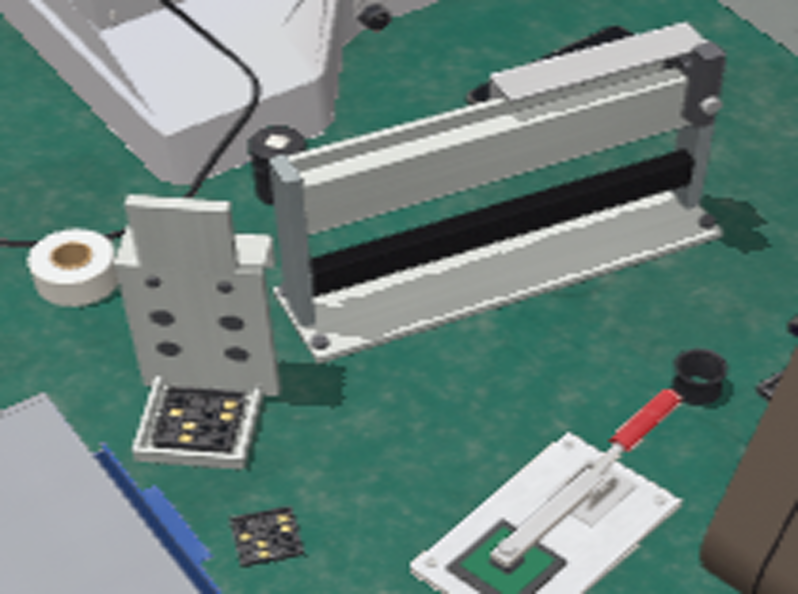

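View pics/s2.png

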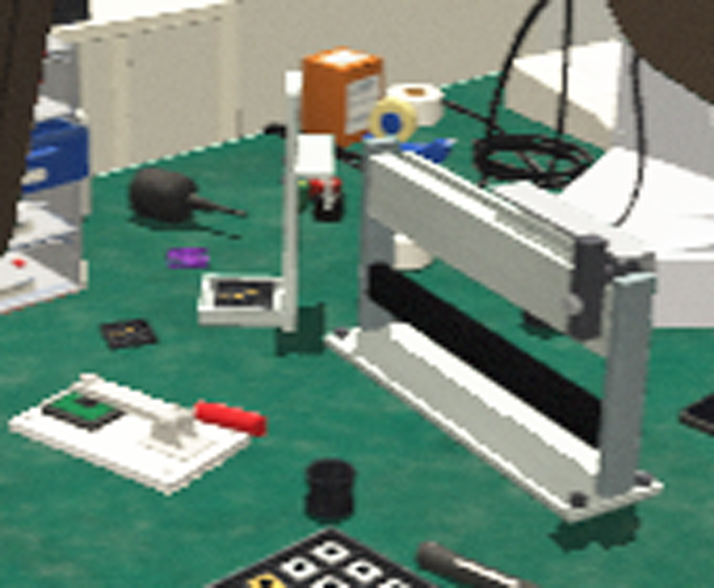

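The crops confirm it. The carrier stands upright with its tab at about (188,180), and a large black tray is in its foot at (192,237). The can is at (213,158), the label roll at (159,190) and the loupe at (324,223). The stop is at the rail's far right, about (325,140). Next I'll measure these.

```bash
cat > m.py <<'E'
from h import *;import pickle
D=pickle.load(open("d0.pkl","rb"))
c=D["scene"];P=cloud(c);np.set_printoptions(precision=4,suppress=True)
def at(x,y):  # crop px -> world
    u,v=140+x/3.8,110+y/3.3;u=int(round(u));v=int(round(v));return (u,v),P[v,u]
for n,x,y in [("tab",175,230),("tabtopL",128,205),("tabtopR",228,205),("plate",200,290),("plateLowL",150,370),("plateLowR",270,385),("armR",255,245),("rimfrontL",138,455),("rimfrontR",243,462),
 ("lipL",310,190),("lipR",670,100),("lipfaceL",330,210),("lipfaceR",660,115),("endL",290,165),("endR",708,50),("guardL",500,90),("guardR",690,35),("stopface",690,90),("stopnose",705,80),("footFL",320,350),("footFR",715,230),("roll",50,250),("can",272,140),("loupe",700,360)]:
    print(n,*at(x,y))
E
python3 m.py
```

```text
tab (186, 180) [0.5795 0.2178 0.1784]
tabtopL (174, 172) [0.5965 0.2361 0.1975]
tabtopR (200, 172) [0.57   0.1867 0.1961]
plate (193, 198) [0.577  0.2093 0.1161]
plateLowL (179, 222) [0.6034 0.2459 0.0207]
plateLowR (211, 227) [0.5569 0.1819 0.0119]
armR (207, 184) [0.579  0.1706 0.1409]
rimfrontL (176, 248) [0.5466 0.2803 0.0045]
rimfrontR (204, 250) [0.5105 0.2238 0.0011]
lipL (222, 168) [0.598  0.1219 0.1519]
lipR (316, 140) [ 0.5797 -0.132   0.1417]
lipfaceL (227, 174) [0.5974 0.1105 0.1267]
lipfaceR (314, 145) [ 0.5812 -0.1289  0.1251]
endL (216, 160) [0.6128 0.1289 0.1687]
endR (326, 125) [ 0.5653 -0.1449  0.1952]
guardL (272, 137) [ 0.6078 -0.0189  0.179 ]
guardR (322, 121) [ 0.5969 -0.1573  0.18  ]
stopface (322, 137) [ 0.568  -0.1401  0.1571]
stopnose (326, 134) [ 0.557  -0.142   0.1743]
footFL (224, 216) [0.5756 0.1367 0.0072]
footFR (328, 180) [ 0.5463 -0.1643  0.0095]
roll (153, 186) [0.7399 0.2591 0.0297]
can (212, 152) [0.7566 0.0785 0.0536]
loupe (324, 219) [ 0.4355 -0.0717  0.0185]
```

```bash
cat > fit.py <<'E'
exec(open("m.py").read().split("def at")[0])
def vplane(pts,it=4,tol=.003):
    q=pts[:,:2];n=None
    for _ in range(it):
        m=q.mean(0);u,s,vt=np.linalg.svd(q-m);n=vt[1];n=n*np.sign(n[0])
        r=(q-m)@n; q2=q[abs(r)<max(tol,1.5*r.std())]; 
        if len(q2)==len(q):break
        q=q2
    return n,m,len(q),((q-m)@n).std()
V,U=np.mgrid[0:384,0:512];hsv=cv2.cvtColor(c["img"],cv2.COLOR_BGR2HSV)
X,Y,Z=P[...,0],P[...,1],P[...,2]
# lip front face
m=(U>222)&(U<318)&(Z>.11)&(Z<.155)&(X>.56)&(X<.63)&(Y<.13)&(Y>-.11)
n,mm,k,sd=vplane(P[m]);yaw=np.arctan2(n[1],n[0]);print("rail n",n,np.degrees(yaw),mm,k,sd)
ax=n;ay=np.array([-n[1],n[0]])
off=mm@n
# ends along y: rail points near 
q=P.reshape(-1,3);loc=np.stack([q[:,:2]@ax-off,q[:,:2]@ay,q[:,2]],1)
L=loc.reshape(384,512,3)
fr=(abs(L[...,0]-.01)<.03)&(L[...,2]>.08)&(L[...,2]<.175)&(U>205)&(U<340)
yy=L[fr][:,1];print("y ext",yy.min(),yy.max(),np.percentile(yy,[.2,.5,1,99,99.5,99.8]))
ft=(L[...,2]<.013)&(L[...,2]>.004)&(L[...,0]<.0)&(L[...,0]>-.05)&(U>210)&(hsv[...,1]<60)
yy=L[ft][:,1];print("foot y ext",np.percentile(yy,[0,.5,1,99,99.5,100]),np.percentile(L[ft][:,0],[0,1,50]))
g=(abs(L[...,2]-.182)<.004)&(L[...,0]>.0)&(L[...,0]<.045)&(U>260)&(U<330)
print("guard",g.sum(),np.percentile(L[g][:,1],[0,1,5,95,99,100]),np.percentile(L[g][:,0],[1,99]))
st=(L[...,0]<-.003)&(L[...,0]>-.03)&(L[...,2]>.12)&(L[...,2]<.2)&(U>300)&(U<335)
print("stop",st.sum(),np.percentile(L[st][:,1],[0,5,50,90,95,100]))
# carrier plate front
m=(U>173)&(U<213)&(Z>.03)&(Z<.19)&(X>.54)&(X<.63)&(Y>.16)&(Y<.27)&(V<228)
n2,m2,k2,s2=vplane(P[m]);print("carr n",n2,np.degrees(np.arctan2(n2[1],n2[0])),m2,k2,s2)
t2=np.array([-n2[1],n2[0]]);
for z0,z1,w in[(.15,.19,60),(.03,.13,90)]:
    s=m&(Z>z0)&(Z<z1)&(abs(P[...,:2]@n2-m2@n2)<.006);e=P[s][:,:2]@t2;p=np.percentile(e,[0,1,99,100]);print(w,p,(p[1]+p[2])/2, "n off",np.median(P[s][:,:2]@n2))
tm=(m2@n2)
E
python3 fit.py
```

```text
rail n [ 0.997  -0.0773] -4.43286852323264 [0.5901 0.0104] 1085 0.0012260468097653064
y ext -0.12712738385417582 0.21535353198809512 [-0.1239 -0.1207 -0.1148  0.1862  0.2056  0.211 ]
foot y ext [-0.1288 -0.1247 -0.1216  0.1859  0.1866  0.225 ] [-0.0475 -0.0324 -0.0177]
guard 513 [-0.1163 -0.1126 -0.1056  0.0239  0.0295  0.0308] [0.0052 0.0382]
stop 222 [-0.1104 -0.108  -0.0977 -0.0939 -0.0932 -0.0469]
carr n [ 0.8112 -0.5848] -35.78954338955019 [0.5806 0.2139] 1446 0.001156496482219337
60 [0.4841 0.4849 0.5436 0.5445] 0.514211608807643 n off 0.3459840171664977
90 [0.4694 0.47   0.5569 0.5593] 0.5134686020786994 n off 0.34583990619640964
```

Run:
```python
import plant
print([x for x in dir(plant) if x[0]!='_'])
try: print(plant.tips_ahead)
except Exception as e: print(e)
print(plant.get_state().keys())
```

```text
['Unreachable', 'get_state', 'read_camera', 'sign_off', 'tips_ahead']
0.008
dict_keys(['time', 'qpos', 'dq', 'joint_efforts', 'eef_pos', 'tcp_rot', 'contact_force', 'wrist_torque', 'opening'])
```

>>> {"name": "move_arm", "arguments": {"linear": [[0,0,0.02],[0,0,0.025],[0,0,0.025],[0.005,0.015,0.02],[0.01,0.028,0.01],[0.011,0.03,0],[0.011,0.03,0],[0.011,0.03,0],[0.011,0.03,0],[0.011,0.03,0],[0.011,0.03,0],[0.011,0.03,0],[0.011,0.03,0],[0.011,0.03,0],[0.011,0.03,0],[0.011,0.03,0],[0.011,0.03,0],[0.011,0.03,0],[0.011,0.03,0],[0.011,0.03,0]], "twist": [[0,0,0],[0,0,0],[0,0,0],[0,0,1],[0,0,1.5],[0,0,1.5],[0,0,1.5],[0,0,1.5],[0,0,1.5],[0,0,1.5],[0,0,1.5],[0,0,1.5],[0,0,1.5],[0,0,1.5],[0,0,1.5],[0,0,1.5],[0,0,1.5],[0,0,1.5],[0,0,1.5],[0,0,1.5]], "grip": 1, "force": 60}}

```text
time: 1.82
eef_pos: [0.4596, -0.0974, 0.3315]
tcp_rot: [0.906, 0.424, -0.003, -0.007]
contact_force: [0.0, -0.3, -0.4]
opening: 0.996
```

>>> {"name": "move_arm", "arguments": {"linear": [[0.011,0.028,0],[0.012,0.028,0],[0.012,0.028,0],[0.012,0.028,0],[0.012,0.028,0],[0.012,0.028,0],[0.012,0.028,0],[0.012,0.028,0],[0.012,0.028,0],[0.01,0.025,0],[0.006,0.02,0],[0,0.005,0],[0,0,0],[0,0,0]], "twist": [[0,0,1],[0,0,1],[0,0,1],[0,0,1],[0,0,0],[0,0,0],[0,0,0],[0,0,0],[0,0,0],[0,0,0],[0,0,0],[0,0,0],[0,0,0],[0,0,0]]}}

```text
time: 2.98
eef_pos: [0.5834, 0.2281, 0.3252]
tcp_rot: [0.887, 0.462, -0.006, -0.009]
contact_force: [-0.6, -0.0, 0.4]
opening: 1.004
```

Run:
```python
from h import *
s=get_state();r=R.from_quat(s["tcp_rot"]).as_matrix();print(s["eef_pos"],r,s["qpos"],s["time"])
c=cam("wrist");P=cloud(c);im=c["img"].copy()
import pickle;pickle.dump(c,open("w1.pkl","wb"))
n=np.array([.8112,-.5848]);t=np.array([.5848,.8112])
for a,b in[(.346,.484),(.346,.544),(.356,.484),(.356,.544)]:
    u,v=proj(c,[*(a*n+b*t),.2])[0];print(u,v)
    if 0<u<512 and 0<v<384: cv2.circle(im,(int(u),int(v)),2,(0,0,255),-1)
cv2.imwrite("pics/w1.png",im)
```

```text
[0.58341514 0.22806817 0.3252266 ] [[ 0.57374753  0.81880528 -0.01927899]
 [ 0.81902467 -0.57368432  0.00921389]
 [-0.00351567 -0.02107641 -0.99977169]] [0.20581177 0.13617746 1.59672057 0.01309733 1.42569828 0.81492333] 2.9833
261.2788831546341 230.1652168405835
262.6700170788972 172.36637481569497
271.1553290670965 230.36240069441624
273.2383067306312 172.54282780578492
```

View pics/w1.png

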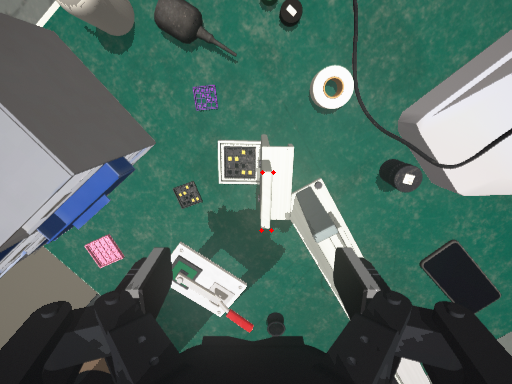

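Run:
```python
from h import *
import pickle;c=pickle.load(open("w1.pkl","rb"))
im=c["img"]
cv2.imwrite("pics/w1z.png",cv2.resize(im[130:250,205:365],None,fx=5,fy=5,interpolation=cv2.INTER_CUBIC))
P=cloud(c);m=(P[...,2]>.19)&(P[...,2]<.215)&(np.mgrid[0:384,0:512][0]<260)
n=np.array([.8112,-.5848]);t=np.array([.5848,.8112])
q=P[m];print(m.sum(),np.percentile(q[:,:2]@n,[1,50,99]),np.percentile(q[:,:2]@t,[0,1,99,100]))
r=cv2.minAreaRect(q[:,:2].astype(np.float32)*1000);print(r)
vv,uu=np.nonzero(m);print(cv2.minAreaRect(np.stack([uu,vv],1).astype(np.float32)))
```

```text
2563 [0.07014202 0.15236214 0.35425927] [0.4472466  0.45564001 0.61907902 0.6242188 ]
((469.098876953125, 280.4493713378906), (182.82821655273438, 273.48602294921875), 39.82904052734375)
((135.5, 166.0), (174.0, 271.0), 90.0)
```

View pics/w1z.png

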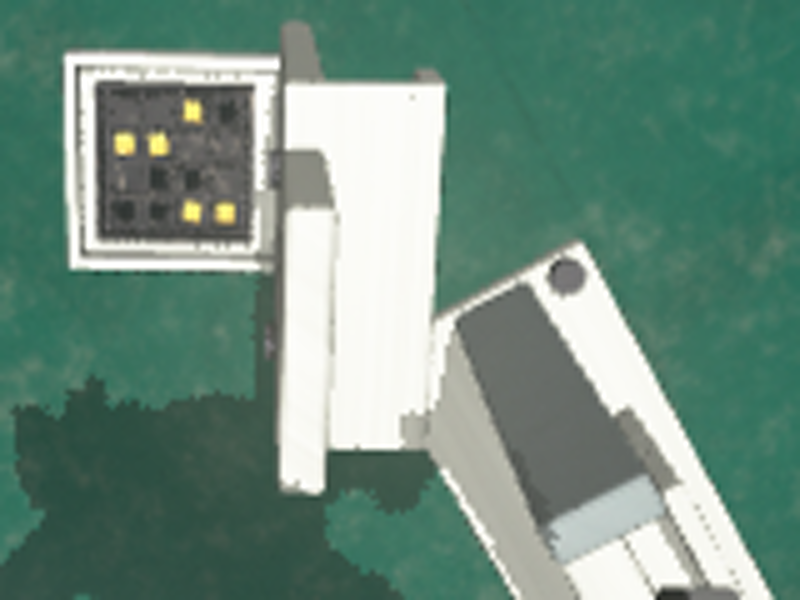

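>>> {"name": "move_arm", "arguments": {"linear": [[0.002,-0.008,0],[0,-0.006,-0.005],[0,-0.002,-0.02],[0,0,-0.03],[0,0,-0.03],[0,0,-0.02],[0,0,-0.01],[0,0,0],[0,0,0]], "twist": [[-0.3,-0.5,-0.4],[-0.2,-0.6,-0.4],[0,0,0],[0,0,0],[0,0,0],[0,0,0],[0,0,0],[0,0,0],[0,0,0]]}}

```text
time: 3.78
eef_pos: [0.5851, 0.1975, 0.2097]
tcp_rot: [0.894, 0.448, 0.005, 0.004]
contact_force: [0.0, -0.3, -0.3]
opening: 1.003
```

```bash
cat > st.py <<'E'
from h import *
s=get_state();r=R.from_quat(s["tcp_rot"]).as_matrix();np.set_printoptions(precision=4,suppress=True)
print("t",s["time"],"p",s["eef_pos"],"z",r[:,2],"yawy",np.degrees(np.arctan2(r[1,1],r[0,1])),"F",s["contact_force"],"T",s["wrist_torque"],"o",s["opening"],"q6",s["qpos"][5])
E
python3 st.py
```

```text
t 3.7833 p [0.5851 0.1975 0.2097] z [ 0.0127 -0.0034 -0.9999] yawy -36.78334611079588 F [ 0.0171 -0.2976 -0.2518] T [ 0.0387  0.0004 -0.0171] o 1.0026276070403202 q6 0.8077340577818489
```

>>> {"name": "move_arm", "arguments": {"linear": [[0,0.005,0],[0,0.005,0],[0,0.002,0],[0,0,0],[0,0,0]], "twist": [[0.1,0.3,0.4],[0,0.2,0.2],[0,0,0],[0,0,0],[0,0,0]]}}

```text
time: 4.2
eef_pos: [0.5882, 0.2106, 0.2166]
tcp_rot: [0.892, 0.453, 0.006, 0.003]
contact_force: [0.3, -0.1, -0.4]
opening: 1.001
```

```bash
python3 st.py
```

```text
t 4.2 p [0.5882 0.2106 0.2166] z [ 0.0139  0.0004 -0.9999] yawy -36.17838393141196 F [ 0.3279 -0.0925 -0.3511] T [-0.0519  0.0464  0.0433] o 1.0010720849214538 q6 0.8146536066229352
```

>>> {"name": "move_arm", "arguments": {"linear": [[0,0,0],[0,0,0]], "twist": [[0,0.5,0],[0,0,0]]}}

```text
time: 4.37
eef_pos: [0.5888, 0.2113, 0.2181]
tcp_rot: [0.891, 0.453, 0.003, 0.001]
contact_force: [0.7, 0.1, -0.5]
opening: 1.0
```

```bash
python3 st.py
```

```text
t 4.3667 p [0.5888 0.2113 0.2181] z [ 0.007   0.0009 -1.    ] yawy -36.122746744481475 F [ 0.7191  0.1431 -0.4912] T [-0.0259 -0.0178 -0.0378] o 1.0000987969945823 q6 0.8133069344895996
```

>>> {"name": "move_arm", "arguments": {"linear": [[-0.002,0,-0.005],[-0.001,0,-0.01],[0,0,-0.01],[0,0,-0.01],[0,0,-0.005],[0,0,-0.003],[0,0,0],[0,0,0]], "twist": [[0,0.3,0.2],[0,0,0],[0,0,0],[0,0,0],[0,0,0],[0,0,0],[0,0,0],[0,0,0]]}}

```text
time: 5.03
eef_pos: [0.5838, 0.2108, 0.1678]
tcp_rot: [0.891, 0.455, -0.002, -0.001]
contact_force: [-0.8, -0.6, -0.2]
opening: 1.0
```

```bash
python3 st.py
```

```text
t 5.0333 p [0.5838 0.2108 0.1678] z [-0.0035 -0.0001 -1.    ] yawy -35.91299539110864 F [-0.7646 -0.6355 -0.2142] T [-0.0118  0.0191 -0.0587] o 0.9995888796281855 q6 0.8095165680160722
```

>>> {"name": "move_arm", "arguments": {"linear": [[0,0,0],[0,0,0],[0,0,0],[0,0,0],[0,0,0],[0,0,0],[0,0,0],[0,0,0]], "twist": [[0,0,0],[0,0,0],[0,0,0],[0,0,0],[0,0,0],[0,0,0],[0,0,0],[0,0,0]], "grip": 0, "force": 60}}

```text
time: 5.7
eef_pos: [0.585, 0.211, 0.1699]
tcp_rot: [0.891, 0.455, 0.0, -0.0]
contact_force: [0.5, 0.4, -1.2]
opening: 0.11
```

```bash
python3 st.py
```

```text
t 5.7 p [0.585  0.211  0.1699] z [ 0.0004  0.0006 -1.    ] yawy -35.91219655008276 F [ 0.4635  0.3672 -1.2073] T [-0.0249 -0.0092  0.0177] o 0.1099469485033964 q6 0.8095142912815971
```

>>> {"name": "move_arm", "arguments": {"linear": [[0,0,0.004],[0,0,0.008],[0,0,0.01],[0,0,0.012],[0,0,0.012],[-0.004,0,0.012],[-0.008,0,0.01],[-0.01,-0.002,0.006],[-0.01,-0.005,0.003],[-0.006,-0.008,0],[-0.003,-0.01,0],[0,-0.01,0],[0,-0.01,0],[0,-0.01,0],[0,-0.01,0],[0,-0.01,0],[0,-0.01,0],[0,-0.008,0],[0,-0.004,0],[0,0,0]], "twist": [[0,0,0],[0,0,0],[0,0,0],[0,0,0],[0,0,0],[0,0,0.5],[0,0,1],[0,0,1.5],[0,0,2],[0,0,2],[0,0,2],[0,0,2],[0,0,2],[0,0,2],[0,0,2],[0,0,2],[0,0,2],[0,0,2],[0,0,1],[0,0,0]]}}

```text
time: 7.37
eef_pos: [0.5389, 0.1109, 0.2754]
tcp_rot: [0.767, 0.642, 0.009, 0.005]
contact_force: [-0.9, -0.4, -2.8]
opening: 0.107
```

```bash
python3 st.py
```

```text
t 7.3667 p [0.5389 0.1109 0.2754] z [ 0.0189  0.004  -0.9998] yawy -10.18336493974776 F [-0.9151 -0.3848 -2.7664] T [-0.0699  0.0071  0.0078] o 0.10720248969815545 q6 0.19362118703113848
```

>>> {"name": "move_arm", "arguments": {"linear": [[0,-0.004,0],[0,-0.008,0],[0,-0.01,0],[0,-0.01,0],[0,-0.007,0],[0,-0.002,0],[0,0,0],[0,0,0],[0,0,0]], "twist": [[0,0.3,1],[0,0.3,1],[0,0.2,1],[0,0.2,1],[0,0,1],[0,0,0.3],[0,0,0],[0,0,0],[0,0,0]]}}

```text
time: 8.12
eef_pos: [0.5384, 0.0714, 0.2851]
tcp_rot: [0.735, 0.678, 0.007, 0.001]
contact_force: [0.4, 0.3, -2.9]
opening: 0.112
```

```bash
python3 st.py;python3 - <<'E'
from h import *;import pickle
D={}
for n in["scene","side","wrist"]:
    D[n]=cam(n)
pickle.dump(D,open("d2.pkl","wb"))
i=D["scene"]["img"];a=cv2.resize(i[70:270,150:350],(600,600),interpolation=cv2.INTER_CUBIC);cv2.imwrite("pics/a2.png",a)
i=D["side"]["img"];cv2.imwrite("pics/b2.png",cv2.resize(i[90:250,200:360],(600,600),interpolation=cv2.INTER_CUBIC))
cv2.imwrite("pics/w2.png",D["wrist"]["img"])
E
```

```text
t 8.1167 p [0.5384 0.0714 0.2851] z [ 0.011   0.0074 -0.9999] yawy -4.690430181246095 F [ 0.4228  0.2893 -2.9499] T [-0.0377 -0.0398 -0.0186] o 0.11237390080988834 q6 0.021177488467788604
```

View pics/a2.png

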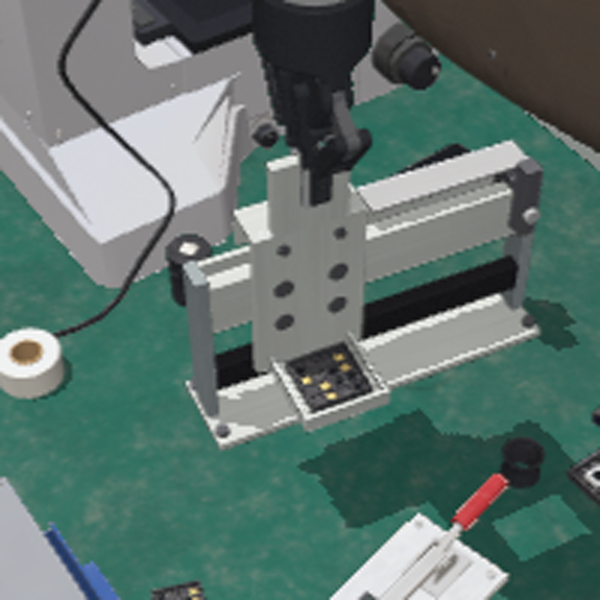

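View pics/b2.png

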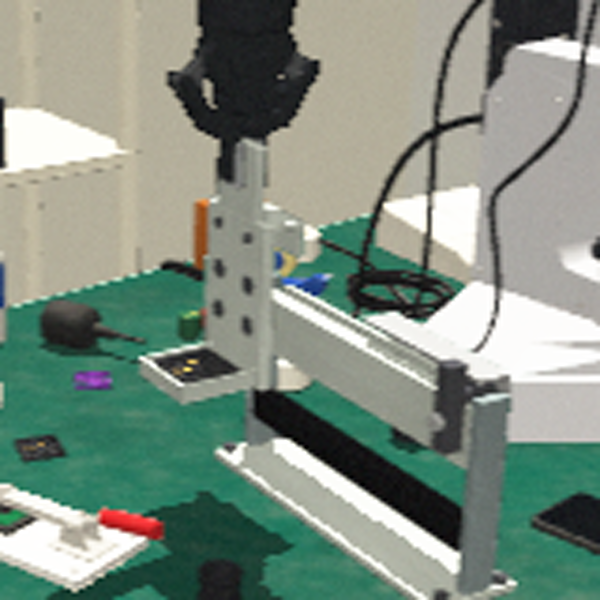

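View pics/w2.png

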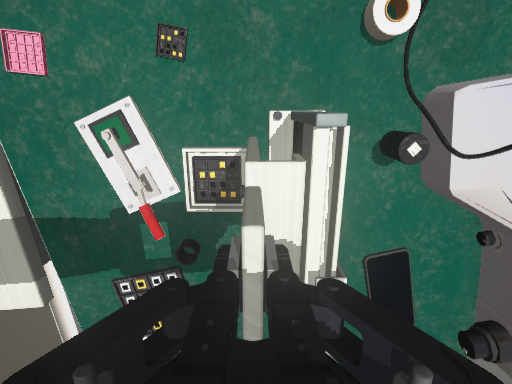

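The carrier is held in front of the rail's open half and the tray is still in the foot (scene crop about (330,375)). The tongue is clear above the lip. I'll measure the carrier's pose in the rail frame.

```bash
cat > car.py <<'E'
import sys
from h import *;import pickle
np.set_printoptions(precision=4,suppress=True)
yaw=np.radians(-4.43);ax=np.array([np.cos(yaw),np.sin(yaw)]);ay=np.array([-ax[1],ax[0]])
OFF,Y0=.5875,.030
def loc(P): return np.stack([P[...,:2]@ax-OFF,P[...,:2]@ay-Y0,P[...,2]],-1)
def carrier(c,p,lift):
    # p: TCP; search box around plate front
    L=loc(cloud(c)); l=loc(np.array(p))
    m=(abs(L[...,0]-(l[0]-.005))<.012)&(abs(L[...,1]-l[1])<.05)&(L[...,2]>lift+.03)&(L[...,2]<lift+.13)
    q=L[m]
    for _ in range(5):
        A=np.c_[np.ones(len(q)),q[:,1],q[:,2]-lift-.1];k,*_=np.linalg.lstsq(A,q[:,0],rcond=None);r=q[:,0]-A@k
        g=abs(r)<.0025
        if g.all():break
        q=q[g]
    print("front plane x at mid-height+100:",k[0],"yaw dev deg",-np.degrees(np.arctan(k[1])),"lean dx/dz deg",np.degrees(np.arctan(k[2])),len(q),r.std())
    y=q[:,1];print("plate y",np.percentile(y,[0.3,99.7]),"ctr",np.percentile(y,[.3,99.7]).mean())
    return L,l,k
E
python3 - <<'E'
from car import *
D=pickle.load(open("d2.pkl","rb"));p=[.5384,.0714,.2851]
for n in["scene"]:
    L,l,k=carrier(D[n],p,.115);print(l)
    m=(abs(L[...,0]+.045)<.02)&(L[...,2]>.25)&(abs(L[...,1]-l[1])<.05);print("tabtop z",np.percentile(L[m][:,2],[50,90,99]))
    V,U=np.nonzero((abs(L[...,2]-.3)<.25)&(abs(L[...,0]-k[0])<.02)&(abs(L[...,1]-l[1])<.06))
# wrist: arm top and rail
c=D["wrist"];L=loc(cloud(c))
for (v,us) in[(180,range(250,350,4)),(230,range(270,350,4))]:
    for u in us: print(u,v,L[v,u])
E
```

```text
front plane x at mid-height+100: -0.060864153073456356 yaw dev deg -0.32077188162412196 lean dx/dz deg -0.5238754036992069 1104 0.0010674145330357707
plate y [0.0409 0.1302] ctr 0.08551482888062907
[-0.0562  0.0828  0.2851]
tabtop z [0.2983 0.5617 0.5663]
250 180 [-0.0577  0.1193  0.2563]
254 180 [-0.0553  0.1192  0.2562]
258 180 [-0.0528  0.119   0.2552]
262 180 [-0.0504  0.1191  0.2558]
266 180 [-0.048   0.1192  0.2562]
270 180 [-0.0455  0.1188  0.2547]
274 180 [-0.0431  0.1188  0.255 ]
278 180 [-0.0406  0.1187  0.2546]
282 180 [-0.0383  0.1189  0.2553]
286 180 [-0.0359  0.1188  0.2552]
290 180 [-0.0335  0.119   0.2558]
294 180 [-0.0312  0.1191  0.2564]
298 180 [-0.0286  0.1189  0.2555]
302 180 [-0.0261  0.1187  0.2552]
306 180 [-0.0006  0.0902  0.1435]
310 180 [-0.0002  0.0944  0.1601]
314 180 [0.0035 0.0944 0.1604]
318 180 [0.0069 0.0949 0.1622]
322 180 [0.011  0.0946 0.1614]
326 180 [0.0206 0.0892 0.1405]
330 180 [0.0251 0.0889 0.1394]
334 180 [0.0272 0.0906 0.1461]
338 180 [0.0271 0.0938 0.1588]
342 180 [0.03   0.0946 0.1617]
346 180 [0.0899 0.0538 0.0032]
270 230 [-0.0452  0.086   0.2556]
274 230 [-0.0425  0.0858  0.2551]
278 230 [-0.04    0.0859  0.2553]
282 230 [-0.0375  0.0859  0.2555]
286 230 [-0.035   0.0864  0.2566]
290 230 [-0.0323  0.0859  0.2557]
294 230 [-0.0298  0.086   0.2559]
298 230 [-0.0272  0.0858  0.2555]
302 230 [-0.0006  0.0314  0.1363]
306 230 [-0.0008  0.041   0.1574]
310 230 [0.0025 0.0425 0.1608]
314 230 [0.0065 0.0426 0.161 ]
318 230 [0.0105 0.0428 0.1615]
322 230 [0.0152 0.0416 0.1591]
326 230 [0.0247 0.0331 0.1405]
330 230 [0.0275 0.0354 0.1456]
334 230 [0.0268 0.0423 0.1609]
338 230 [0.0308 0.0424 0.1611]
342 230 [ 0.0922 -0.031   0.0008]
346 230 [ 0.0982 -0.0305  0.0021]
```

>>> {"name": "move_arm", "arguments": {"linear": [[0.004,-0.002,0],[0.008,-0.003,0],[0.009,-0.003,0],[0.009,-0.003,0],[0.006,-0.002,0],[0.002,-0.001,0],[0,0,0],[0,0,0],[0,0,0],[0,0,0]], "twist": [[-0.2,0,0],[0,0,0],[0,0,0],[0,0,0],[0,0,0],[0,0,0],[0,0,0],[0,0,0],[0,0,0],[0,0,0]]}}

```text
time: 9.1
eef_pos: [0.5813, 0.0559, 0.2832]
tcp_rot: [0.735, 0.678, 0.004, 0.001]
contact_force: [0.8, -0.4, -3.1]
opening: 0.112
```

```bash
python3 st.py
```

```text
t 9.1 p [0.5813 0.0559 0.2832] z [ 0.0083  0.0037 -1.    ] yawy -4.674308682686494 F [ 0.7781 -0.4455 -3.0556] T [ 0.0116 -0.0095  0.0019] o 0.11235110534281179 q6 0.0009094185883582256
```

>>> {"name": "move_arm", "arguments": {"linear": [[0.003,-0.001,-0.004],[0.001,0,-0.008],[0,0,-0.01],[0,0,-0.008],[0,0,-0.004],[0,0,0],[0,0,0],[0,0,0],[0,0,0]], "twist": [[0,0,0],[0,0,0],[0,0,0],[0,0,0],[0,0,0],[0,0,0],[0,0,0],[0,0,0],[0,0,0]]}}

```text
time: 9.85
eef_pos: [0.5837, 0.0555, 0.2437]
tcp_rot: [0.735, 0.678, 0.003, 0.0]
contact_force: [0.1, -0.3, -3.3]
opening: 0.106
```

```bash
python3 st.py;python3 - <<'E'
from car import *
D={n:cam(n) for n in["scene","wrist","side"]};pickle.dump(D,open("d3.pkl","wb"))
p=get_state()["eef_pos"];L,l,k=carrier(D["scene"],p,p[2]-.17);print(l)
c=D["wrist"];L=loc(cloud(c));
for v in(170,190,200,215): 
    print([ (u,)+tuple(np.round(L[v,u]*1000,1)) for u in range(270,350,3)][::1])
i=D["side"]["img"];cv2.imwrite("pics/b3.png",cv2.resize(i[90:250,200:360],(600,600),interpolation=cv2.INTER_CUBIC))
cv2.imwrite("pics/w3.png",c["img"])
E
```

```text
t 9.85 p [0.5837 0.0555 0.2437] z [ 0.0046  0.0041 -1.    ] yawy -4.628756742900582 F [ 0.1262 -0.3123 -3.3481] T [ 0.0096 -0.0196  0.0157] o 0.10583857971714505 q6 -0.0007176781721659268
front plane x at mid-height+100: -0.015092723912917595 yaw dev deg -0.5474300264137261 lean dx/dz deg -0.41665322170992547 969 0.0010922988857466408
plate y [0.0285 0.1177] ctr 0.07311588227065845
[-0.0097  0.0704  0.2441]
[(270, np.float64(0.6), np.float64(112.7), np.float64(214.6)), (273, np.float64(2.3), np.float64(112.8), np.float64(214.8)), (276, np.float64(4.2), np.float64(112.6), np.float64(214.3)), (279, np.float64(6.0), np.float64(112.6), np.float64(214.4)), (282, np.float64(7.7), np.float64(112.7), np.float64(214.7)), (285, np.float64(9.5), np.float64(112.7), np.float64(214.9)), (288, np.float64(11.4), np.float64(112.5), np.float64(214.0)), (291, np.float64(13.2), np.float64(112.5), np.float64(214.0)), (294, np.float64(15.0), np.float64(112.5), np.float64(214.1)), (297, np.float64(16.7), np.float64(112.6), np.float64(214.7)), (300, np.float64(18.6), np.float64(112.5), np.float64(214.2)), (
[... 5220 characters left out ...]
.float64(-0.7), np.float64(2.3)), (318, np.float64(85.0), np.float64(-0.6), np.float64(2.7)), (321, np.float64(89.5), np.float64(-0.8), np.float64(2.2)), (324, np.float64(94.1), np.float64(-1.3), np.float64(1.0)), (327, np.float64(98.1), np.float64(-0.7), np.float64(2.5)), (330, np.float64(102.8), np.float64(-1.3), np.float64(1.1)), (333, np.float64(106.8), np.float64(-0.8), np.float64(2.3)), (336, np.float64(111.1), np.float64(-0.9), np.float64(2.3)), (339, np.float64(115.6), np.float64(-1.2), np.float64(1.7)), (342, np.float64(119.8), np.float64(-1.0), np.float64(2.3)), (345, np.float64(124.1), np.float64(-1.0), np.float64(2.2)), (348, np.float64(128.3), np.float64(-0.9), np.float64(2.6))]
```

View pics/w3.png

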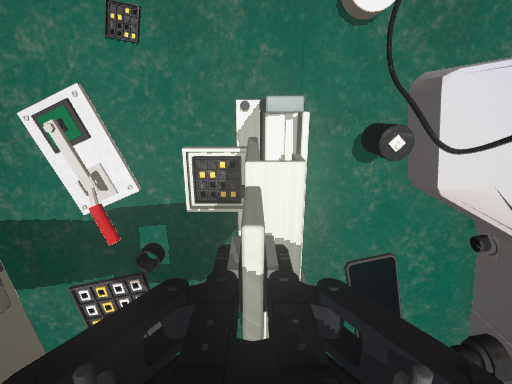

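View pics/b3.png

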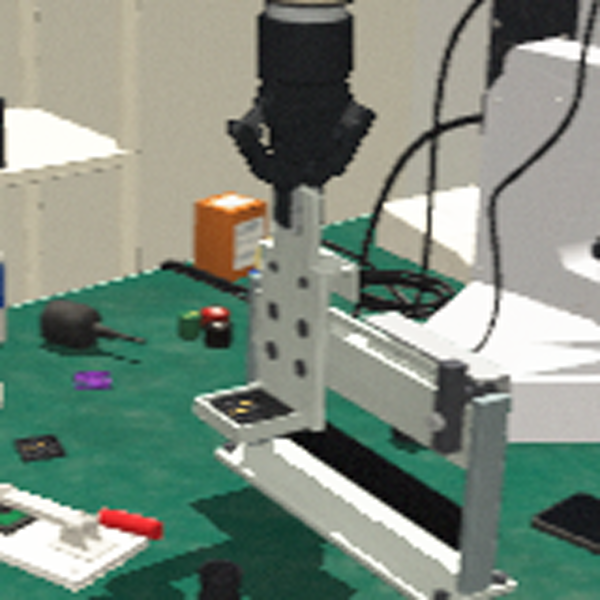

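>>> {"name": "move_arm", "arguments": {"linear": [[0.0015,0,0],[0.0015,0,0],[0,0,0],[0,0,-0.004],[0,0,-0.006],[0,0,-0.006],[0,0,-0.005],[0,0,-0.003],[0,0,0],[0,0,0],[0,0,0]], "twist": [[0,0,0.3],[0,0,0],[0,0,0],[0,0,0],[0,0,0],[0,0,0],[0,0,0],[0,0,0],[0,0,0],[0,0,0],[0,0,0]]}}

```text
time: 10.92
eef_pos: [0.5867, 0.0555, 0.2172]
tcp_rot: [0.733, 0.68, 0.003, -0.0]
contact_force: [0.7, -0.5, -2.3]
opening: 0.112
```

```bash
python3 st.py
cat > chk.py <<'E'
from car import *
c=cam("scene");p=get_state()["eef_pos"];L,l,k=carrier(c,p,p[2]-.17);print("tcp rail",l)
w=cam("wrist");L=loc(cloud(w))
for v in(175,190,205):
    r=L[v];m=(abs(r[:,2]-(p[2]-.03))<.006)&(np.arange(512)>260)&(np.arange(512)<340)
    print(v,"arm back x",r[m][:,0].max()+.0003,"z",np.median(r[m][:,2]))
E
python3 chk.py
```

```text
t 10.9167 p [0.5867 0.0555 0.2172] z [ 0.0042  0.0042 -1.    ] yawy -4.299319704156836 F [ 0.718  -0.5372 -2.2793] T [-0.003  -0.0275 -0.0181] o 0.11242565738250325 q6 -0.006278342608673073
front plane x at mid-height+100: -0.011497540683667831 yaw dev deg -0.06070310640933792 lean dx/dz deg -0.4031375464243651 904 0.0010966279441877705
plate y [0.0288 0.1179] ctr 0.07335668203986113
tcp rail [-0.0068  0.0707  0.2174]
175 arm back x 0.025030420385186027 z 0.18779904809883577
190 arm back x 0.02480045917120214 z 0.18750873574098026
205 arm back x 0.02475782964212562 z 0.18763615899897185
```

>>> {"name": "move_arm", "arguments": {"linear": [[0,0,-0.003],[0,0,-0.003],[0,0,-0.003],[0,0,-0.002],[0,0,-0.001],[0,0,0],[0,0,0]], "twist": [[0,0,0],[0,0,0],[0,0,0],[0,0,0],[0,0,0],[0,0,0],[0,0,0]]}}

```text
time: 11.6
eef_pos: [0.5872, 0.0555, 0.2051]
tcp_rot: [0.733, 0.68, 0.004, 0.001]
contact_force: [-0.3, -0.1, -3.2]
opening: 0.107
```

```bash
python3 st.py; python3 chk.py
```

```text
t 11.6 p [0.5872 0.0555 0.2051] z [ 0.0061  0.0041 -1.    ] yawy -4.300807614948772 F [-0.2534 -0.0565 -3.1704] T [-0.0774  0.0092 -0.0175] o 0.10677269507086026 q6 -0.006375188017746101
front plane x at mid-height+100: -0.011185421689411428 yaw dev deg -0.3334067339823747 lean dx/dz deg -0.26165083424982105 897 0.0011208215996077566
plate y [0.0287 0.118 ] ctr 0.07332681698825169
tcp rail [-0.0063  0.0707  0.2052]
175 arm back x 0.02548165590349375 z 0.17560421177367758
190 arm back x 0.025442813159181656 z 0.17545577215901176
205 arm back x 0.025049805367604074 z 0.17552849861954561
```

>>> {"name": "move_arm", "arguments": {"linear": [[-0.001,0,-0.001],[0,0,-0.001],[0,0,-0.001],[0,0,-0.001],[0,0,0],[0,0,0]], "twist": [[0,0,0],[0,0,0],[0,0,0],[0,0,0],[0,0,0],[0,0,0]]}}

```text
time: 12.2
eef_pos: [0.5867, 0.0554, 0.2018]
tcp_rot: [0.733, 0.68, 0.004, 0.001]
contact_force: [0.5, -1.2, -3.7]
opening: 0.109
```

```bash
python3 st.py; python3 chk.py
```

```text
t 12.2 p [0.5867 0.0554 0.2018] z [ 0.0082  0.0038 -1.    ] yawy -4.298624286401615 F [ 0.4587 -1.1965 -3.6502] T [-0.0019 -0.0403 -0.0606] o 0.10943417190645935 q6 -0.006551219696787909
front plane x at mid-height+100: -0.011374698114931591 yaw dev deg -0.23760656387342197 lean dx/dz deg -0.3499051313161225 884 0.0011083313935055358
plate y [0.0283 0.1175] ctr 0.0728891561189273
tcp rail [-0.0069  0.0706  0.2018]
175 arm back x 0.025159199460282812 z 0.17213538090472807
190 arm back x 0.024746413257289247 z 0.172271172929666
205 arm back x 0.02482954013372999 z 0.17208040721509513
```

>>> {"name": "move_arm", "arguments": {"linear": [[0,0,-0.001],[0,0,-0.001],[0,0,0],[0,0,0]], "twist": [[0,0,0],[0,0,0],[0,0,0],[0,0,0]]}}

```text
time: 12.63
eef_pos: [0.587, 0.0554, 0.2017]
tcp_rot: [0.733, 0.68, 0.005, 0.002]
contact_force: [-0.1, 0.5, -1.6]
opening: 0.11
```

```bash
python3 st.py
```

```text
t 12.6333 p [0.587  0.0554 0.2017] z [ 0.009   0.0035 -1.    ] yawy -4.301994753494792 F [-0.144   0.5073 -1.5958] T [-0.0425  0.1013  0.0488] o 0.11020210009164312 q6 -0.006307955596599635
```

>>> {"name": "move_arm", "arguments": {"linear": [[0,0,0],[0,0,0],[0,0,0],[0,0,0],[0,0,0],[0,0,0.01],[0,0,0.02],[0,0,0.02],[0,0,0.015],[0,0,0],[0,0,0]], "twist": [[0,0,0],[0,0,0],[0,0,0],[0,0,0],[0,0,0],[0,0,0],[0,0,0],[0,0,0],[0,0,0],[0,0,0],[0,0,0]], "grip": 0.6}}

```text
time: 13.55
eef_pos: [0.5886, 0.0553, 0.2738]
tcp_rot: [0.733, 0.68, 0.007, 0.004]
contact_force: [-0.7, 0.4, -0.1]
opening: 0.605
```

```bash
python3 st.py
python3 - <<'E'
from car import *
D={n:cam(n) for n in["scene","side","wrist"]};pickle.dump(D,open("d4.pkl","wb"))
carrier(D["scene"],[.587,.0554,.2],.032)
i=D["scene"]["img"];a=cv2.resize(i[70:270,150:350],(600,600),interpolation=cv2.INTER_CUBIC);cv2.imwrite("pics/a4.png",a)
i=D["side"]["img"];cv2.imwrite("pics/b4.png",cv2.resize(i[90:250,200:360],(600,600),interpolation=cv2.INTER_CUBIC))
cv2.imwrite("pics/w4.png",D["wrist"]["img"])
E
```

```text
t 13.55 p [0.5886 0.0553 0.2738] z [ 0.0157  0.0034 -0.9999] yawy -4.304158101170757 F [-0.6927  0.3654 -0.0619] T [ 0.0713  0.0246 -0.0117] o 0.6046177157249635 q6 -0.005925024722361616
front plane x at mid-height+100: -0.015171324204227572 yaw dev deg -0.3880581938526422 lean dx/dz deg -2.8598348288919087 798 0.0010127766946218758
plate y [0.0284 0.1177] ctr 0.07303629824908033
```

View pics/a4.png

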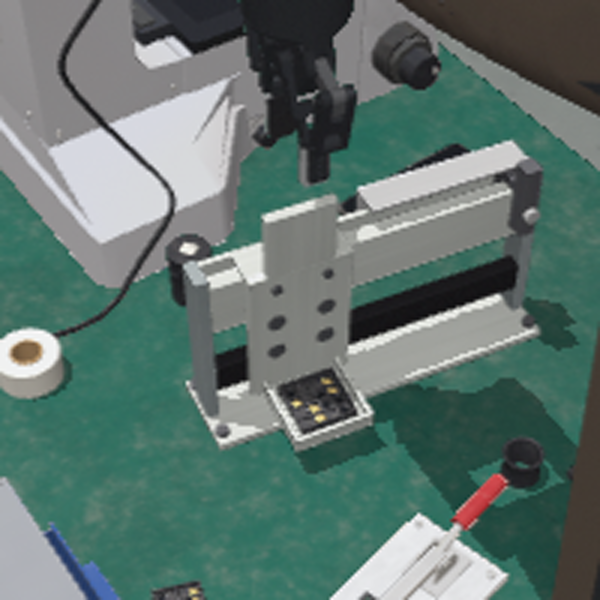

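View pics/b4.png

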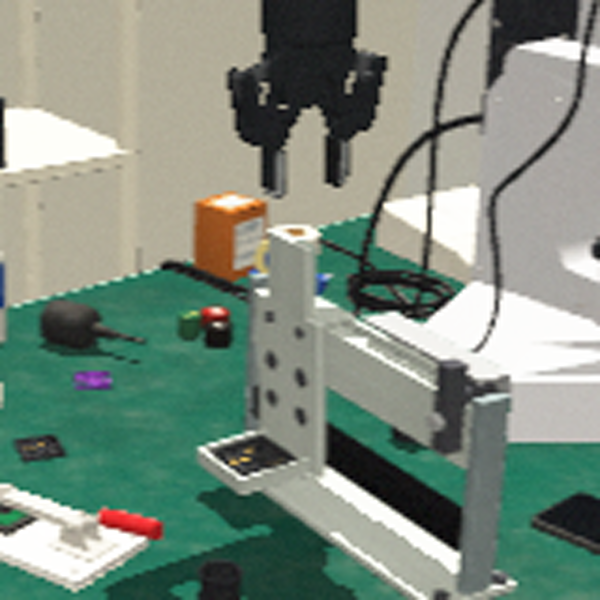

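View pics/w4.png

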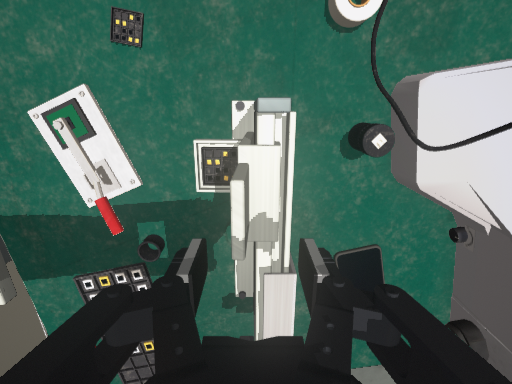

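The carrier hangs seated in the groove with a lean of about 2.9°, and its tongue is behind the lip. The tray is in the foot (scene crop about (320,400)). Next I close the gripper and go to the tab's left side to push.

>>> {"name": "move_arm", "arguments": {"linear": [[0,0.006,0.003],[-0.001,0.012,0],[-0.001,0.012,0],[-0.001,0.012,0],[-0.001,0.01,0],[0,0.004,0],[0,0,0],[0,0,0],[0,0,0]], "twist": [[0,0.4,0],[0,0.4,0],[0,0,0],[0,0,0],[0,0,0],[0,0,0],[0,0,0],[0,0,0],[0,0,0]], "grip": 0}}

```text
time: 14.45
eef_pos: [0.5808, 0.1197, 0.2697]
tcp_rot: [0.732, 0.681, -0.003, -0.006]
contact_force: [-0.5, -0.8, 0.5]
opening: 0.001
```

```bash
cat >> st.py <<'E'
from car import loc
print("rail",loc(np.array(s["eef_pos"])))
E
python3 st.py
```

```text
t 14.45 p [0.5808 0.1197 0.2697] z [-0.0123  0.0044 -0.9999] yawy -4.130555844613759 F [-0.4667 -0.7648  0.5404] T [0.0088 0.0135 0.0153] o 0.0005643023007189221 q6 0.10114447383283819
rail [-0.0177  0.1342  0.2697]
```

>>> {"name": "move_arm", "arguments": {"linear": [[0.002,0,-0.006],[0.001,0,-0.012],[0,0,-0.013],[0,0,-0.013],[0,0,-0.009],[0,0,-0.003],[0,0,0],[0,0,0],[0,0,0]], "twist": [[0,-0.4,0],[0,0,0],[0,0,0],[0,0,0],[0,0,0],[0,0,0],[0,0,0],[0,0,0],[0,0,0]]}}

```text
time: 15.2
eef_pos: [0.5839, 0.1165, 0.207]
tcp_rot: [0.734, 0.679, -0.001, -0.003]
contact_force: [0.9, 0.2, 0.1]
opening: 0.003
```

```bash
python3 st.py
python3 - <<'E'
from car import *
D={n:cam(n) for n in["scene","side"]}
i=D["scene"]["img"];a=cv2.resize(i[70:270,150:350],(500,500),interpolation=cv2.INTER_CUBIC)
i=D["side"]["img"];b=cv2.resize(i[130:230,220:320],(290,290),interpolation=cv2.INTER_CUBIC)
o=np.zeros((500,790,3),np.uint8);o[:,:500]=a;o[:290,500:]=b;cv2.imwrite("pics/a5.png",o)
E
```

```text
t 15.2 p [0.5839 0.1165 0.207 ] z [-0.0058  0.0035 -1.    ] yawy -4.391339112421808 F [0.9186 0.196  0.0541] T [ 0.0307  0.0234 -0.0131] o 0.0034826086833978313 q6 0.10044215987930434
rail [-0.0144  0.1313  0.207 ]
```

View pics/a5.png

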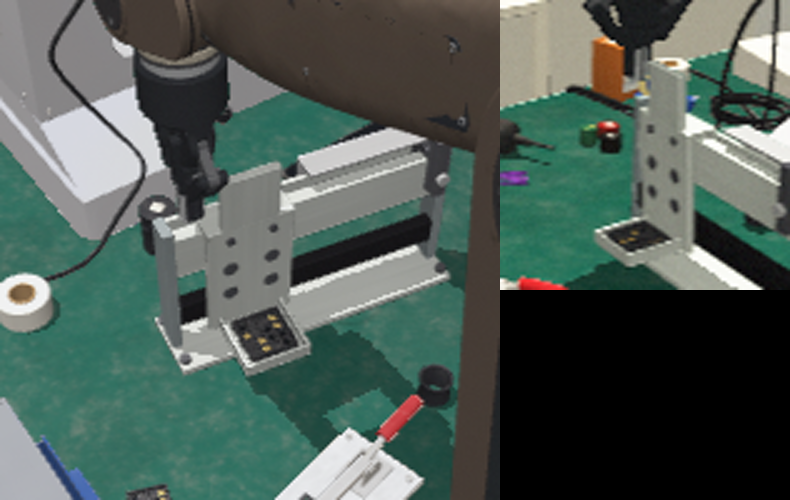

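The closed fingers stand left of the tab, at about (195,205) in the left panel, and clear of everything. Now I push right, slowly.

>>> {"name": "move_arm", "arguments": {"linear": [[0,-0.003,0],[0,-0.004,0],[-0.0005,-0.004,0],[0,-0.004,0],[-0.0005,-0.003,0],[0,-0.003,0],[-0.0005,-0.003,0],[0,-0.004,0],[-0.0005,-0.004,0],[0,-0.004,0],[-0.0005,-0.004,0],[-0.0005,-0.004,0],[0,-0.004,0],[-0.0005,-0.004,0],[0,-0.003,0],[0,-0.002,0],[0,0,0]], "twist": [[0,0,0],[0,0,0],[0,0,0],[0,0,0],[0,0,0],[0,0,0],[0,0,0],[0,0,0],[0,0,0],[0,0,0],[0,0,0],[0,0,0],[0,0,0],[0,0,0],[0,0,0],[0,0,0],[0,0,0]]}}

```text
time: 16.72
eef_pos: [0.5816, 0.0542, 0.2108]
tcp_rot: [0.734, 0.679, 0.003, -0.002]
contact_force: [0.9, 1.8, 0.4]
opening: 0.003
```

```bash
python3 st.py
cat > pc.py <<'E'
import sys
from car import *
D={n:cam(n) for n in["scene","side"]};pickle.dump(D,open("dp.pkl","wb"))
p=get_state()["eef_pos"]; a_=np.array(p[:2])-.041*ay
carrier(D["scene"],[*a_,.2],.032)
i=D["scene"]["img"];a=cv2.resize(i[70:270,150:350],(500,500),interpolation=cv2.INTER_CUBIC)
i=D["side"]["img"];b=cv2.resize(i[130:230,220:320],(290,290),interpolation=cv2.INTER_CUBIC)
o=np.zeros((500,790,3),np.uint8);o[:,:500]=a;o[:290,500:]=b;cv2.imwrite("pics/%s.png"%sys.argv[1],o)
E
python3 pc.py p1
```

```text
t 16.7167 p [0.5816 0.0542 0.2108] z [ 0.0011  0.0063 -1.    ] yawy -4.418865964323999 F [0.9014 1.8415 0.3975] T [ 0.1088 -0.05    0.028 ] o 0.0028586347723165402 q6 -0.008640043189946085
rail [-0.0118  0.069   0.2108]
front plane x at mid-height+100: -0.01492152451354069 yaw dev deg -0.19357389996818047 lean dx/dz deg -2.992472189008754 823 0.0011133320851644706
plate y [-0.0159  0.0728] ctr 0.028430587886854694
```

View pics/p1.png

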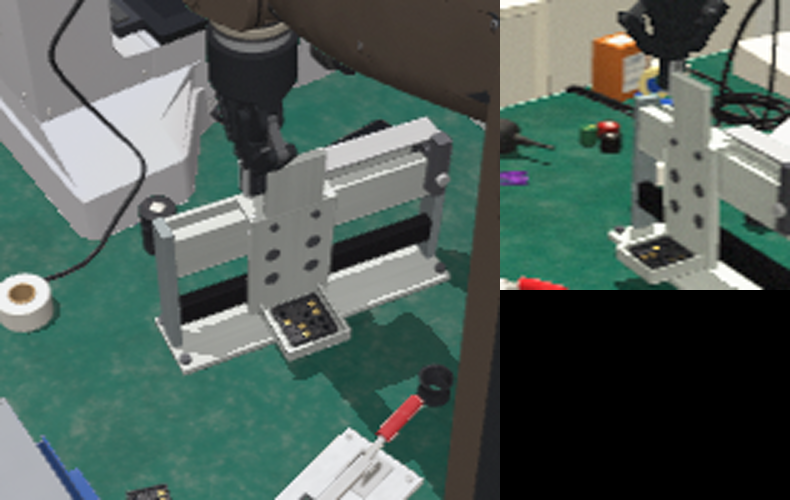

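>>> {"name": "move_arm", "arguments": {"linear": [[-0.001,-0.003,-0.001],[-0.001,-0.004,-0.001],[-0.0005,-0.005,0],[-0.0005,-0.005,-0.001],[-0.0005,-0.005,0],[0,-0.005,0],[-0.0005,-0.005,0],[-0.0005,-0.005,0],[-0.0005,-0.005,0],[-0.0005,-0.005,0],[0,-0.005,0],[-0.0005,-0.005,0],[-0.0005,-0.005,0],[0,-0.004,0],[0,-0.003,0],[0,-0.002,0],[0,0,0]], "twist": [[0,0,0],[0,0,0],[0,0,0],[0,0,0],[0,0,0],[0,0,0],[0,0,0],[0,0,0],[0,0,0],[0,0,0],[0,0,0],[0,0,0],[0,0,0],[0,0,0],[0,0,0],[0,0,0],[0,0,0]]}}

```text
time: 18.23
eef_pos: [0.5742, -0.0241, 0.2078]
tcp_rot: [0.734, 0.679, 0.003, -0.002]
contact_force: [0.3, 1.3, -0.2]
opening: 0.0
```

```bash
python3 st.py; python3 pc.py p2
```

```text
t 18.2333 p [ 0.5742 -0.0241  0.2078] z [ 0.0012  0.0069 -1.    ] yawy -4.408196888584936 F [ 0.2781  1.3371 -0.209 ] T [ 0.1901 -0.0673 -0.0331] o 6.524451810969493e-05 q6 -0.14720747053676617
rail [-0.0131 -0.0096  0.2078]
front plane x at mid-height+100: -0.014438741424392632 yaw dev deg -0.27438474336707086 lean dx/dz deg -2.781682808971282 775 0.001121608819768681
plate y [-0.095  -0.0053] ctr -0.050156403745846866
```

View pics/p2.png

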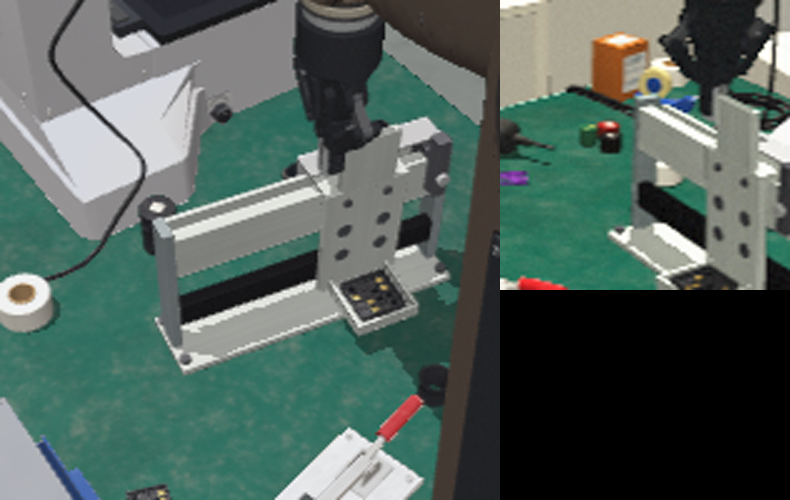

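>>> {"name": "move_arm", "arguments": {"linear": [[-0.001,-0.003,-0.001],[-0.0005,-0.004,0],[-0.0005,-0.004,0],[0,-0.004,0],[-0.0005,-0.003,0],[0,-0.002,0],[0,-0.001,0],[0,-0.001,0]], "twist": [[0,0,0],[0,0,0],[0,0,0],[0,0,0],[0,0,0],[0,0,0],[0,0,0],[0,0,0]]}}

```text
time: 19.0
eef_pos: [0.5716, -0.047, 0.2067]
tcp_rot: [0.733, 0.68, 0.003, -0.002]
contact_force: [0.8, 0.9, 0.6]
opening: -0.003
```

```bash
python3 st.py; python3 pc.py p3
```

```text
t 19.0 p [ 0.5716 -0.047   0.2067] z [ 0.0017  0.0079 -1.    ] yawy -4.32427480378567 F [0.786  0.906  0.5581] T [ 0.1878 -0.0081  0.0001] o -0.002640455383521846 q6 -0.19006179869677473
rail [-0.014  -0.0327  0.2067]
front plane x at mid-height+100: -0.014508015060204974 yaw dev deg -0.21932075923334304 lean dx/dz deg -3.085901758890461 776 0.0010984756717841956
plate y [-0.118  -0.0274] ctr -0.07269862831920815
```

Roughly 6 mm to go. I'll creep, watching the force.

>>> {"name": "move_arm", "arguments": {"linear": [[0,-0.0015,0],[0,-0.0015,0],[0,-0.0015,0],[0,-0.001,0]], "twist": [[0,0,0],[0,0,0],[0,0,0],[0,0,0]]}}

```text
time: 19.43
eef_pos: [0.5712, -0.0526, 0.2065]
tcp_rot: [0.733, 0.68, 0.003, -0.003]
contact_force: [-0.0, 1.7, 0.1]
opening: -0.0
```

```bash
python3 st.py; python3 pc.py p4
```

```text
t 19.4333 p [ 0.5712 -0.0526  0.2065] z [ 0.0003  0.0077 -1.    ] yawy -4.281503326160409 F [-0.0087  1.7119  0.0523] T [0.1093 0.021  0.0053] o -0.00020439564711177016 q6 -0.20011061908568253
rail [-0.014  -0.0383  0.2065]
front plane x at mid-height+100: -0.014086822429806082 yaw dev deg -0.47624212670448995 lean dx/dz deg -2.8676266750229913 781 0.0010540296369183648
plate y [-0.1272 -0.0338] ctr -0.08049490709281866
```

View pics/p4.png

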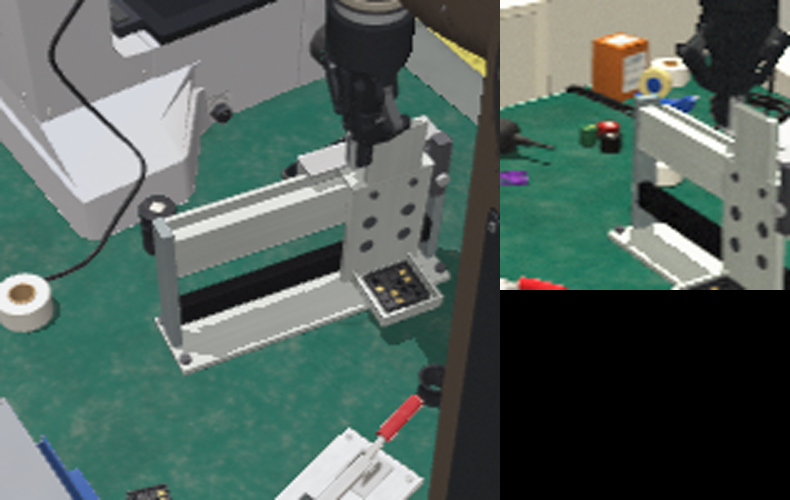

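>>> {"name": "move_arm", "arguments": {"linear": [[0,-0.001,0],[0,-0.001,0],[0,-0.001,0]], "twist": [[0,0,0],[0,0,0],[0,0,0]]}}

```text
time: 19.78
eef_pos: [0.5712, -0.0532, 0.2069]
tcp_rot: [0.733, 0.68, 0.005, -0.005]
contact_force: [-0.8, 4.9, 1.5]
opening: 0.002
```

```bash
python3 st.py
```

```text
t 19.7833 p [ 0.5712 -0.0532  0.2069] z [ 0.0002  0.0138 -0.9999] yawy -4.313234220026157 F [-0.7976  4.8576  1.5379] T [ 0.7583  0.0767 -0.0327] o 0.0017239650138067678 q6 -0.20541173354469572
rail [-0.0139 -0.0389  0.2069]
```

The force has risen to 4.9 N and the arm has stopped advancing, so the carrier is on the stop. Now I back off.

>>> {"name": "move_arm", "arguments": {"linear": [[0,0.002,0],[0,0.003,0],[0,0.006,0],[0.001,0.01,0],[0.001,0.01,0.005],[0,0.005,0.015],[0,0,0.025],[0,0,0.03],[0,0,0.03],[0,0.02,0.02],[0,0.03,0.005],[0,0.03,0],[0,0.03,0],[0,0.02,0],[0,0,0],[0,0,0]], "twist": [[0,0,0],[0,0,0],[0,0,0],[0,0,0],[0,0,0],[0,0,0],[0,0,0],[0,0,0],[0,0,0],[0,0,0],[0,0,0],[0,0,0],[0,0,0],[0,0,0],[0,0,0],[0,0,0]]}}

```text
time: 21.12
eef_pos: [0.5709, 0.1273, 0.3476]
tcp_rot: [0.732, 0.681, 0.004, -0.0]
contact_force: [-0.1, 0.9, -0.4]
opening: 0.003
```

```bash
python3 st.py
python3 - <<'E'
from car import *
D={n:cam(n) for n in["scene","side","wrist"]};pickle.dump(D,open("df.pkl","wb"))
a_=np.array([.5875-.014,0]);w=(.5735)*ax+(-.0785+.03)*ay
L,l,k=carrier(D["scene"],[*w,.2],.032)
V,U=np.mgrid[0:384,0:512]
st=(L[...,0]<-.003)&(L[...,0]>-.03)&(L[...,2]>.178)&(L[...,2]<.2)&(L[...,1]<-.1)&(L[...,1]>-.15)
print("stop y",np.percentile(L[st][:,1],[5,50,95,100]) if st.any() else None)
i=D["scene"]["img"];a=cv2.resize(i[110:230,230:350],(500,500),interpolation=cv2.INTER_CUBIC)
i=D["side"]["img"];b=cv2.resize(i[150:260,230:340],(290,290),interpolation=cv2.INTER_CUBIC)
o=np.zeros((500,790,3),np.uint8);o[:,:500]=a;o[:290,500:]=b;cv2.imwrite("pics/f.png",o);cv2.imwrite("pics/fs.png",D["scene"]["img"])
D0=pickle.load(open("d0.pkl","rb"))["scene"]["img"]
E
```

```text
t 21.1167 p [0.5709 0.1273 0.3476] z [ 0.0063  0.0062 -1.    ] yawy -4.089991643990959 F [-0.1214  0.8677 -0.3749] T [-0.0683  0.0622  0.0215] o 0.003051838532599127 q6 0.11409792329173479
rail [-0.0281  0.141   0.3476]
front plane x at mid-height+100: -0.01453371158669402 yaw dev deg -0.19870683056449545 lean dx/dz deg -3.0403446680129265 765 0.0010964062414084252
plate y [-0.1265 -0.0337] ctr -0.08010616573608201
stop y [-0.1385 -0.1274 -0.1019 -0.1007]
```

View pics/f.png

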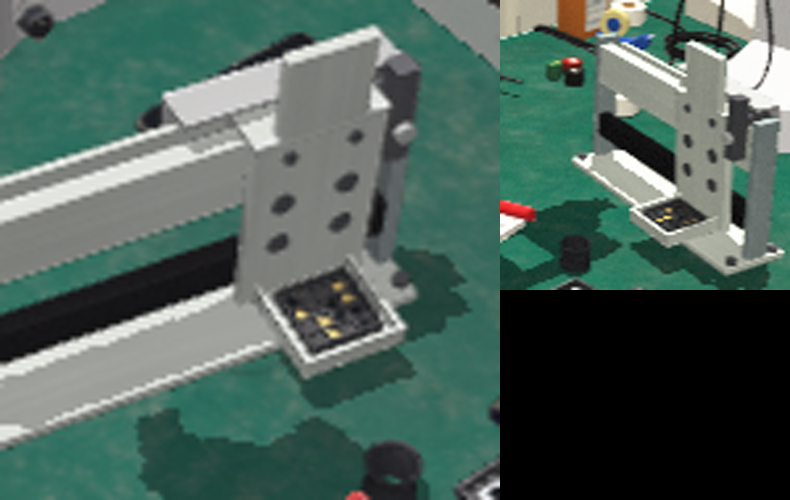

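View pics/fs.png

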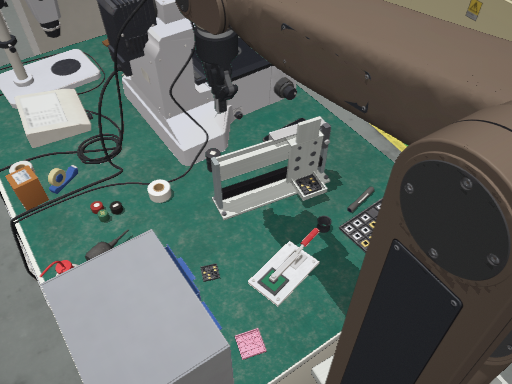

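Run:
```python
from car import *
D=pickle.load(open("df.pkl","rb"))
i=D["side"]["img"];o=cv2.resize(i[160:230,280:350],(600,600),interpolation=cv2.INTER_CUBIC);cv2.imwrite("pics/fz.png",o)
c=D["side"]
def px(p): 
    w=(p[0]+OFF)*ax+(p[1]+Y0)*ay; u=proj(c,[*w,p[2]])[0]; return np.round((u-[280,160])*600/70)
for z in(.13,.165): print(z,"plate right edge front",px([-.0145-.0524*(z-.132),-.1237,z]),"stop front-left",px([-.019,-.1235,z]),"lip",px([0,-.1235,z]))
L=loc(cloud(c))
for v in(185,192,200):
    print([(u,)+tuple(np.round(L[v,u]*1000).astype(int)) for u in range(302,326,2)])
```

```text
0.13 plate right edge front [312. 402.] stop front-left [300. 405.] lip [346. 393.]
0.165 plate right edge front [315. 304.] stop front-left [308. 305.] lip [354. 294.]
[(302, np.int64(-20), np.int64(-61), np.int64(174)), (304, np.int64(-20), np.int64(-70), np.int64(177)), (306, np.int64(-20), np.int64(-79), np.int64(180)), (308, np.int64(-21), np.int64(-89), np.int64(184)), (310, np.int64(-20), np.int64(-96), np.int64(187)), (312, np.int64(-20), np.int64(-105), np.int64(190)), (314, np.int64(-14), np.int64(-106), np.int64(189)), (316, np.int64(8), np.int64(-89), np.int64(179)), (318, np.int64(11), np.int64(-94), np.int64(180)), (320, np.int64(-7), np.int64(-123), np.int64(194)), (322, np.int64(17), np.int64(-104), np.int64(182)), (324, np.int64(22), np.int64(-106), np.int64(182))]
[(302, np.int64(-18), np.int64(-61), np.int64(152)), (304, np.int64(-21), np.int64(-73), np.int64(157)), (306, np.int64(-18), np.int64(-79), np.int64(159)), (308, np.int64(-15), np.int64(-84), np.int64(160)), (310, np.int64(-17), np.int64(-95), np.int64(165)), (312, np.int64(-21), np.int64(-109), np.int64(
[... 252 characters left out ...]
0), np.int64(181)), (324, np.int64(5), np.int64(-128), np.int64(173))]
[(302, np.int64(-17), np.int64(-62), np.int64(127)), (304, np.int64(-17), np.int64(-71), np.int64(131)), (306, np.int64(-20), np.int64(-84), np.int64(137)), (308, np.int64(-18), np.int64(-89), np.int64(138)), (310, np.int64(-19), np.int64(-99), np.int64(142)), (312, np.int64(-20), np.int64(-109), np.int64(146)), (314, np.int64(-31), np.int64(-131), np.int64(157)), (316, np.int64(-19), np.int64(-125), np.int64(153)), (318, np.int64(-21), np.int64(-136), np.int64(157)), (320, np.int64(-16), np.int64(-138), np.int64(157)), (322, np.int64(-8), np.int64(-137), np.int64(155)), (324, np.int64(-1), np.int64(-138), np.int64(154))]
```

View pics/fz.png

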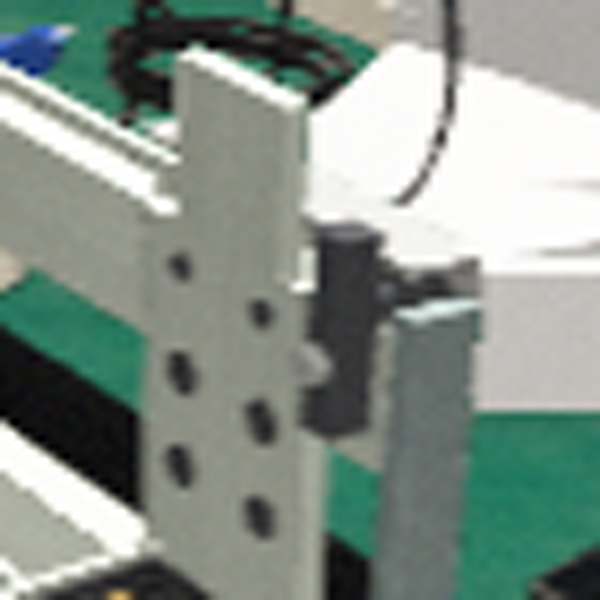

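The zoomed side view shows the plate edge (about (305,400)) meeting the dark stop with no gap. The bystanders are at the same pixels as at the start: can (213,158), roll (159,190), loupe (324,224). I'm handing in.

Run:
```python
from car import *
c=cam("scene");a=pickle.load(open("d0.pkl","rb"))["scene"]["img"].astype(int);b=c["img"].astype(int)
for n,(u,v) in dict(can=(213,158),roll=(159,190),loupe=(324,224)).items():
    print(n,abs(a[v-12:v+12,u-10:u+10]-b[v-12:v+12,u-10:u+10]).mean())
print(sign_off())
```

```text
can 0.6013888888888889
roll 0.6381944444444444
loupe 7.069444444444445
the job is handed in; nothing more can be done
None
```

I hung the carrier on the rail, slid it right under the guard until it met the end stop, and handed the job in at about 21 s of the 54 s allowed. The hand-in gave no verdict.

**How it went:** I gripped the carrier by its tab and lifted its tongue over the lip in the open left half. I lowered it until it took its own weight in the groove, then let go. With the fingers closed, I pushed the tab's left edge to the right until the force rose to about 5 N and it stopped moving. That is a little above the 1–3 N suggested for the push. Then I backed the arm off.

**Last checks:**
- **Seating:** the carrier hangs with about a 3° lean, within the 4° allowed, and the chip tray is still in its foot.
- **Against the stop:** its left edge puts the tongue point at y ≈ -79 mm, where -78.5 mm was expected. It did not move when I backed off, and the side view shows no gap. Taking the plate's middle from both measured edges gave -80 mm; I put that down to the dark stop pixels beside the plate.
- **Bystanders:** the can and label roll look unchanged from the first picture. The pictures differ more at the loupe (7 grey levels, against 0.6 for the other two). It sits at the same pixel, so I put this down to the arm's shadow, but I did not measure its position again.

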